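# Slide the drip tray home under the dosing station

## Task

Put the drip tray with the pull fin back under the dosing station: slide it through the mouth, fin outside, until it is fully home against the stop inside, then let go. The guides inside cannot be seen and sit off-centre by an unknown amount, so find the long left guide wall by feel with the tray's side and let it line the tray up; be gentle, never pressing the tray against the station or its guides with more than 25 N. Leave everything else on the bench where it is.

Things in the scene. Friction and masses are not known exactly. Their poses are not given: they have to be found in the camera images.
- tray: Loose white plastic drip tray, open on top, 120 long (x) by 100 wide (y) by 25 high, 0.2 to 0.32 kg. Origin: centre of its underside; z up. Its +x end (x = +60 mm) goes in first; the outer face of its front wall is at x = -60 mm, with the pull fin in front of it. It starts left or right of the station, fin roughly towards the robot, and slides on the bench.
- fin_grip (a point): Where to grip the tray's pull fin, from above, across its thickness: at x = -88, y = 0, z = 36 mm of the tray. The fin is an upright plate along the tray's x, 10 mm thick (y -5 to +5), from x = -60 to -110 mm, from 2 to 50 mm above the bench. Axes as the tray's.
- station: Fixed white dosing station: a plinth 200 deep, 200 wide, 55 high; a pump housing (190 wide, 115 high) stands on it from 98 mm behind the front. Origin: middle of the mouth at bench level, in the plinth's front face; +x straight into the bay, +y to the left seen from the robot. Mouth 170 mm wide (y -85 to +85), 40 high, no sill: the bay's floor is the bench. Axes of the bay = its axes.
- left_wall (a point): Nominal front end of the hidden guide frame's left wall (station x = 30, y = 51.5 mm, bench level). The rigid frame is clamped off-centre by an unknown e, -15 to +15 mm along station y, and does not yield. True wall face: y = 51.5 mm + e, straight, from x = 30 mm to the stop, blunt end, 15 mm thick. A tray centred at station y = -18 mm clears this end at any e.
- right_wall (a point): Nominal front end of the frame's right wall (station x = 70, y = -51.5 mm). True face: y = -51.5 mm + e with the same unknown e; it begins 40 mm deeper than the left wall and its end is blunt. The bay between the walls is 103 mm wide for the 100 mm tray, so the tray can feel the left wall with its far end between x = 30 and 70 mm.
- home (a point): Nominal place of the tray's origin when fully home (station x = 60 mm, y = 0, bench level; its true y is off by the unknown e, up to 15 mm). The rigid stop is at station x = 120 mm; at home the tray's front wall is flush with the plinth's front face and the fin stands outside it.
- plug_tray: Bystander: loose white plug tray 120 x 100 x 35 mm with six compartments of round brown plugs and no fin, on the other side of the station from the drip tray. Origin: centre of underside.
- reagent_a: Bystander: small amber bottle, 28 mm across, 70 high. Origin: centre of underside.
- reagent_b: Bystander: a second small amber bottle, same size. Origin: centre of underside.
- beaker: Bystander: glass beaker 68 mm across, 85 high. Origin: centre of underside.
- ph_pen: Bystander: white pen meter 150 x 30 x 22 mm lying on the bench. Origin: centre of underside.
- net_cup: Bystander: black plant cup 52 mm across, 50 high. Origin: centre of underside.
- spatula: Bystander: spatula 180 mm long lying on the bench. Origin: on its underside.
Things that resemble listed ones, but are neither listed nor needed, are in the scene too. Leave any green look-alike of the tray alone.

How it is judged:
At the end, for the whole second after the job is handed in: The drip tray is fully home: its origin within 3.5 mm of the home depth (60 mm inside the mouth plane), between the guides (within 19 mm of the station's centreline), square to the bay within 0.06 rad, flat on the bench, at rest and released (x of tray in the frame of station between 0.0565 and 0.064 m and y of tray in the frame of station between -0.019 and 0.019 m and z of tray in the frame of station below 0.004 m and angle between the x axis of tray and the x axis of station, either way round below 0.06 rad and angle between tray's own z axis and vertical below 0.04 rad and linear speed of tray below 0.01 m/s); the robot touches nothing.
It fails at once if the tray presses on the station or its guides with more than 25 N (contact force between tray and station above 25 N).
It fails at once if a bystander is moved by more than 20 mm (distance of any of plug_tray, reagent_a, reagent_b, beaker, ph_pen, net_cup, spatula from where it was at the start of the episode above 0.02 m).
It also fails if it takes over 69 s, if anything falls off the work surface, if the arm or the gripper's body presses on something with over 40 N, if the wrist force passes 120 N, or if a joint passes its speed limit or range.

## Robot

A 6-joint arm with a two-finger parallel gripper is mounted at the origin on the work surface. World frame = base frame: x ahead of the robot, y to its left, z up, the work surface at z = 0. Lengths are in m, angles in rad, forces in N, time in s.
With the tool pointing down it reaches from about 0.375 to 0.975 m from the base axis. Payload 3.8 kg.
Tool frame: the origin (TCP) lies midway between the tips of the shut fingers; the grasp point (between the pads) lies behind it (bot.pinch_z is the z of the grasp point in the tool frame, in m); z points along the fingers, y is the line along which they close (so a half turn about z gives the same grasp; the last joint's range is limited). The gripper opens to 88 mm and grips with 3 to 60 N. Pads are 18 mm wide; open, the fingers measure 123 mm over their backs; the gripper's body (75 mm by 187 mm) begins 45 mm behind the grasp point.
Start: joints at [1.175, 0.264, 1.604, -0, 1.274, -0.037], TCP at [0.237, 0.632, 0.239] pointing down, gripper open.
Joint ranges: [-2.63, 2.63], [-0.94, 2.18], [0.31, 2.57], [-1.31, 4.45], [0, 2.66], [-2.55, 2.55]. Speed limits (rad/s): [2.57, 2.57, 3.14, 3.14, 3.14, 3.14].

## Interface

Orientations are given as a 3x3 rotation matrix whose columns are the frame's x, y, z axes.
In Python, from workcell import monitor, viewer, bot gives the robot as it stands.
- The arm moves only by the tool carry_out, never from a script. Its argument "plan" is one flat list of numbers, 7 for each row, row after row: the turn, a rotation vector about the tool's x, y, z each as a share of 90 degrees, from -1 to 1, then the shift along the tool's x, y, z each as a share of 0.25 m, from -1 to 1, then the opening, from -1 (shut) to 1 (fully open), so that 0 is half open. A call has 1 to 20 rows; each row is the pose to reach, as a shift and turn from the pose commanded when the call began, along the tool's axes at that moment; what a row does not reach only later rows make up. A row lasts 1/12 s, in which the tool goes at most 41.7 mm and 7.16 degrees, less where a joint would pass 70% of its speed; a pose out of reach is approached as far as the arm can. A call with a number of a shift or a turn outside -1 to 1 is refused whole. A call with a gripper value outside its range is refused whole. The fingers move at their own pace and stop on an object; the grip force is fixed at half the most. Time passes only in rows, so rows that repeat a pose let the fingers close. It gives the time, the measured TCP pose, the force, the opening and the grip force at its end, in the units of the state.
- monitor.state(): the state, without advancing time (a new reading comes with each control period).
- viewer.grab_frame(name): name is "side" or "top" or "wrist"; returns the picture (384x512x3 uint8, red, green, blue); there is no depth.
- viewer.camera_model(name): a dict with "intrinsics" (3x3 intrinsics, pixels), "T" (4x4, takes a point from camera to world coordinates); the wrist camera has in their place "T_tool_cam" (4x4, takes a point from camera to tool coordinates, whose origin is the TCP and whose axes are the flange's). Camera axes: x right, y down, z forward; pixel columns grow to the right and rows downward; lengths in m; the calibration is good to about 2 mm. A picture is of the moment at which its call begins: read the wrist's pose just before it. camera_model takes no time and is no camera call.
- bot.job_done(): hands the job in; it is judged then, once.
Trained networks look in the newest picture that a camera, given by its name, has taken for a name from the list of things; names that differ only in an ending like _2 or _b are one class to them, and where a whole thing is asked for, a point or a joint stands for the part that bears it (a point fixed in the world has none). Each returns a list of dicts, best first, with "p" (0 to 1); they miss things now and then, are a little off and sometimes report something else, mostly with a low value. They report only what shows in the picture. A call takes as long as a camera call. They do not tell look-alikes from the thing itself.
- viewer.find_in(camera, query): "extent" ([centre column, centre row, width, height] as shares, 0 to 1, of the picture: columns of its width, rows of its height, round what is visible of it).
- viewer.silhouettes(camera, query): "mask" (384x512 bool, what is visible of it) and "extent" ([centre column, centre row, width, height] as shares, 0 to 1, of the picture: columns of its width, rows of its height, round what is visible of it).
- viewer.place_of(camera, query): "xy" ([column, row] as shares, 0 to 1, of the picture: columns of its width, rows of its height: a listed point, or the origin of a listed thing).
The state is a dict: "t": time; "joint_positions": joint angles; "joint_vel": joint speeds; "joint_torque": joint torques, N m; "tcp_pos": TCP position; "orientation": TCP orientation; "contact_force": force on the tool from outside, world axes, zero at the start; "wrist_torque": the same for the moment, N m; "gripper_width": opening from 0.0 (shut) to 1.0 (fully open); "grasp_force": force on a finger pad.
Only numpy, scipy, OpenCV 4.12 (cv2) and the standard library are available. Lean on these libraries where they do the work, as an engineer would, in place of code of your own. Each camera call takes 0.05 s, during which the arm holds its last target. There are 200 camera calls.

## Working session

There is one attempt and no reset: what is moved stays moved. The work goes in short steps, Python scripts to look and compute and a tool call to move; the robot and the scene stay as the last step left them, time stands still between calls to the robot, and variables do not carry over. Pictures are saved under pics/ and viewed, at most 10 in all, crops included, and the job is handed in when it is done.

Besides the shell and the picture viewer there is one more tool, called after "Emit:" in YAML: its name, and indented under it one key for each argument. carry_out: Moves the arm, as the interface text tells. Shift numbers are shares of 0.25 m and turn numbers shares of 90 degrees, none past 1 either way. Its arguments: {"type":"object","properties":{"plan":{"type":"array","items":{"type":"number"}}},"required":["plan"]}

```bash
mkdir -p pics; ls
python3 - <<'E'
from workcell import monitor, viewer, bot
import cv2,numpy as np
np.set_printoptions(precision=4,suppress=True)
s=monitor.state(); print(s['t'],s['tcp_pos'],s['orientation'],s['gripper_width'],bot.pinch_z)
ims=[]
for c in ('top','side'):
    im=viewer.grab_frame(c); cv2.imwrite(f'pics/{c}0.png',im[:,:,::-1])
    m=viewer.camera_model(c);print(c,m['intrinsics'],m['T'])
    for q in ('tray','fin_grip','station','left_wall','plug_tray'):
        f=viewer.place_of(c,q); print(q,[(round(d['p'],2),np.round(np.array(d['xy'])*[512,384],1)) for d in f])
print(viewer.camera_model('wrist'))
E
```

```text
pics
0.0 [0.2368 0.6314 0.2374] [[-0.9363  0.3511 -0.0008]
 [ 0.3511  0.9363 -0.002 ]
 [ 0.     -0.0022 -1.    ]] 1.0008004950392622 -0.0187
top [[408.7826   0.     254.0317]
 [  0.     408.7826 188.0761]
 [  0.       0.       1.    ]] [[ 0.0143 -0.9959  0.0894  0.3881]
 [-0.9998 -0.0131  0.0137 -0.0064]
 [-0.0125 -0.0896 -0.9959  1.4347]
 [ 0.      0.      0.      1.    ]]
tray [(0.93, array([190.9, 140.5])), (0.92, array([230.1, 226. ])), (0.82, array([326.4, 199.3]))]
fin_grip [(0.9, array([253.3, 205.2])), (0.88, array([205.3, 119.7])), (0.59, array([325.7, 220.9]))]
station [(0.67, array([271.6, 156.2]))]
left_wall [(0.92, array([256.8, 147.4])), (0.3, array([127.7, 233.5]))]
plug_tray [(0.82, array([177.4, 196.3]))]
side [[419.262    0.     246.2444]
 [  0.     419.262  194.4763]
 [  0.       0.       1.    ]] [[-0.9548 -0.1805  0.2363  0.2067]
 [-0.2973  0.5674 -0.7679  0.9715]
 [ 0.0045 -0.8034 -0.5954  0.8163]
 [ 0.      0.      0.      1.    ]]
tray [(0.8, array([154.9, 248.5])), (0.64, array([277.6, 240. ]))]
fin_grip [(0.68, array([144.1, 219.7]))]
station [(0.76, array([211.7, 197.5])), (0.48, array([335.3, 155.3]))]
left_wall [(0.88, array([199.9, 204.4]))]
plug_tray [(0.78, array([222.7, 275. ]))]
{'intrinsics': array([[281.001 ,   0.    , 256.9212],
       [  0.    , 281.001 , 193.7838],
       [  0.    ,   0.    ,   1.    ]]), 'T_tool_cam': array([[-0.    , -0.9601, -0.2797,  0.0732],
       [ 1.    ,  0.0002, -0.0007, -0.    ],
       [ 0.0007, -0.2797,  0.9601, -0.1468],
       [ 0.    ,  0.    ,  0.    ,  1.    ]])}
```

Run:
```python
import cv2
im=cv2.imread('pics/top0.png')
cv2.imwrite('pics/top0c.png',cv2.resize(im[80:280,110:376],(798,600),interpolation=cv2.INTER_CUBIC))
```

```text
(no output)
```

View pics/top0c.png

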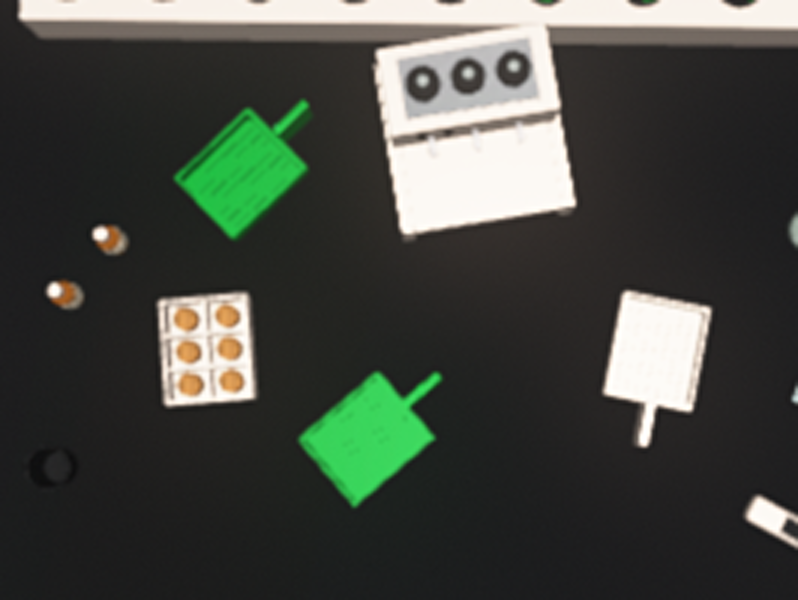

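View pics/side0.png

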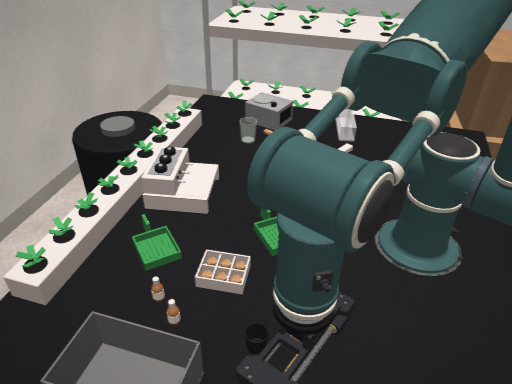

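The trays in the top image are green at full px (190,137), green at (232,227), and white at (328,197). The white one has a fin, points roughly at the robot and sits right of the station, so it is the drip tray. The plug tray at (179,196) has plugs and no fin. The enlarged crop confirms this. Next I get coarse poses.

```bash
cat > h.py <<'E'
from workcell import monitor, viewer, bot
import cv2,numpy as np
np.set_printoptions(precision=4,suppress=True)
def cam(c):
    m=viewer.camera_model(c)
    if c!='wrist': return m['intrinsics'],np.array(m['T'])
    s=monitor.state();T=np.eye(4);T[:3,:3]=s['orientation'];T[:3,3]=s['tcp_pos']
    return m['intrinsics'],T@m['T_tool_cam']
def plane(K,T,px,z):
    px=np.atleast_2d(px).astype(float)
    d=np.c_[px,np.ones(len(px))]@np.linalg.inv(K).T@T[:3,:3].T
    return (T[:3,3]+d*((z-T[2,3])/d[:,2])[:,None])[:,:2]
def proj(K,T,P):
    P=np.atleast_2d(P);q=(P-T[:3,3])@T[:3,:3]@K.T
    return q[:,:2]/q[:,2:]
E
python3 - <<'E'
from h import *
K,T=cam('top')
c=lambda l:np.array(l)/3+[110,80]
t=plane(K,T,c([(625,291),(711,307),(692,411),(604,395)]),.025);print('tray',t,t.mean(0))
f=plane(K,T,c([(650,403),(644,445)]),.05);print('fin',f)
s=plane(K,T,c([(403,236),(575,208)]),.055);print('st',s,s.mean(0),np.linalg.norm(s[0]-s[1]))
for q in ('fin_grip','ph_pen','spatula','beaker'):
  for d in viewer.place_of('top',q): print(q,d['p'],plane(K,T,np.array(d['xy'])*[512,384],.036 if q=='fin_grip' else 0))
E
```

```text
tray [[ 0.5561 -0.2093]
 [ 0.5388 -0.3082]
 [ 0.4189 -0.2858]
 [ 0.4358 -0.1853]] [ 0.4874 -0.2471]
fin [[ 0.4267 -0.2338]
 [ 0.3796 -0.227 ]]
st [[ 0.6122  0.0471]
 [ 0.6468 -0.1482]] [ 0.6295 -0.0505] 0.19826460128685783
fin_grip 0.9 [[0.4547 0.0145]]
fin_grip 0.88 [[0.7512 0.1864]]
fin_grip 0.59 [[ 0.4046 -0.2327]]
ph_pen 0.66 [[ 0.2617 -0.4204]]
spatula 0.81 [[ 0.5065 -0.4818]]
beaker 0.75 [[ 0.6349 -0.44  ]]
```

Emit:
carry_out:
  plan: [0, 0, 0, -0.91, -0.73, 0, 1, 0, 0, 0, -0.91, -0.73, 0, 1, 0, 0, 0, -0.91, -0.73, 0, 1, 0, 0, 0, -0.91, -0.73, 0, 1, 0, 0, 0, -0.91, -0.73, 0, 1, 0, 0, 0, -0.91, -0.73, 0, 1, 0, 0, 0, -0.91, -0.73, 0, 1, 0, 0, 0, -0.91, -0.73, 0, 1, 0, 0, 0, -0.91, -0.73, 0, 1]

```text
t: 1.55
tcp_pos: [0.3871, 0.3796, 0.239]
orientation: [[-0.935, 0.355, 0.0], [0.355, 0.935, 0.001], [-0.0, 0.001, -1.0]]
contact_force: [-0.2, 0.5, -1.0]
gripper_width: 1.002
grasp_force: 0.0
```

Emit:
carry_out:
  plan: [0, 0, 0, -0.43, -0.91, 0, 1, 0, 0, 0, -0.43, -0.91, 0, 1, 0, 0, 0, -0.43, -0.91, 0, 1, 0, 0, 0, -0.43, -0.91, 0, 1, 0, 0, 0, -0.43, -0.91, 0, 1, 0, 0, 0, -0.43, -0.91, 0, 1, 0, 0, 0, -0.43, -0.91, 0, 1, 0, 0, 0, -0.43, -0.91, 0, 1, 0, 0, 0, -0.43, -0.91, 0, 1]

```text
t: 2.3
tcp_pos: [0.4069, 0.1316, 0.239]
orientation: [[-0.936, 0.351, 0.0], [0.351, 0.936, 0.001], [0.0, 0.001, -1.0]]
contact_force: [0.9, -0.2, -0.8]
gripper_width: 0.999
grasp_force: 0.0
```

Emit:
carry_out:
  plan: [0, 0, -0.11, -0.43, -0.91, 0, 1, 0, 0, -0.11, -0.43, -0.91, 0, 1, 0, 0, -0.11, -0.43, -0.91, 0, 1, 0, 0, -0.11, -0.43, -0.91, 0, 1, 0, 0, -0.11, -0.43, -0.91, 0, 1, 0, 0, -0.11, -0.43, -0.91, 0, 1, 0, 0, -0.11, -0.43, -0.91, 0, 1, 0, 0, -0.11, -0.43, -0.91, 0, 1, 0, 0, -0.11, -0.43, -0.91, 0, 1, 0, 0, -0.11, -0.43, -0.91, 0, 1]

```text
t: 3.13
tcp_pos: [0.4279, -0.118, 0.2384]
orientation: [[-0.983, 0.182, -0.001], [0.182, 0.983, 0.001], [0.001, 0.001, -1.0]]
contact_force: [-0.5, 0.1, 0.0]
gripper_width: 1.0
grasp_force: 0.0
```

```bash
python3 - <<'E'
from h import *
K,T=cam('wrist'); im=viewer.grab_frame('wrist'); cv2.imwrite('pics/w1.png',im[:,:,::-1]); np.savez('w1.npz',K=K,T=T)
for q in ('tray','station','fin_grip','left_wall','home','spatula'):
    for d in viewer.place_of('wrist',q):
        p=np.array(d['xy'])*[512,384];print(q,d['p'],p,plane(K,T,p,.036 if q=='fin_grip' else 0))
E
python3 -c "
import cv2;cv2.imwrite('pics/w1b.png',cv2.resize(cv2.imread('pics/w1.png'),(800,600),interpolation=cv2.INTER_CUBIC))"
```

```text
tray 0.78 [404.224 100.8  ] [[0.377  0.0867]]
tray 0.64 [182.784  220.4928] [[ 0.4863 -0.2394]]
fin_grip 0.96 [372.3776 162.816 ] [[0.4424 0.0267]]
fin_grip 0.55 [169.7792 165.312 ] [[ 0.3991 -0.224 ]]
left_wall 0.43 [180.5824 223.9872] [[ 0.4911 -0.244 ]]
home 0.3 [178.8928 220.6848] [[ 0.4856 -0.2451]]
spatula 0.96 [ 35.3792 256.0128] [[ 0.5016 -0.4752]]
```

View pics/w1b.png

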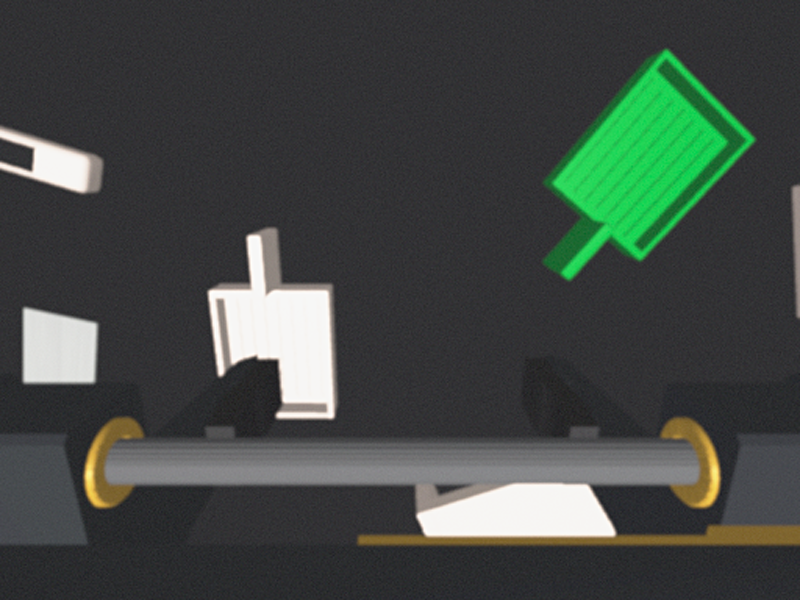

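The wrist view shows the white tray at crop (272,350) with its fin pointing up at (257,262). The gripper hides the station's front, at (510,510). I measure the tray here, and get the station by fitting edges in the top image.

Run:
```python
from h import *
z=np.load('w1.npz');K,T=z['K'],z['T'];u=lambda l:np.array(l)/1.5625
print('rim w1',plane(K,T,u([(209,290),(333,285),(336,417)]),.025))
f=u([(254.5,234.5),(261,293)]);pf=plane(K,T,f,.05);print('fin top w1',pf)
K2,T2=cam('top');c=lambda l:np.array(l)/3+[110,80]
# height of fin outer end & front corners by two-view triangulation
def tri(a,b):
    P=[K@np.linalg.inv(T)[:3],K2@np.linalg.inv(T2)[:3]]
    X=cv2.triangulatePoints(P[0],P[1],np.float64(a),np.float64(b));return (X[:3]/X[3]).ravel()
print('tri fin end',tri(f[0],c([(644,445)])[0]),'corner L',tri(u([(333,285)])[0],c([(604,395)])[0]),'corner R',tri(u([(209,290)])[0],c([(692,411)])[0]))
# station model fit in top picture: white mask
im=viewer.grab_frame('top');cv2.imwrite('pics/top1.png',im[:,:,::-1])
cv2.imwrite('pics/top1c.png',cv2.resize(im[80:200,220:320][:,:,::-1],(500,600),interpolation=cv2.INTER_CUBIC))
m=viewer.silhouettes('top','station');print([(d['p'],np.array(d['extent'])*[512,384,512,384]) for d in m])
```

```text
rim w1 [[ 0.4181 -0.2818]
 [ 0.433  -0.1776]
 [ 0.556  -0.2031]]
fin top w1 [[ 0.3782 -0.2223]
 [ 0.4236 -0.2299]]
tri fin end [ 0.3795 -0.2307  0.0264] corner L [ 0.4375 -0.187  -0.0028] corner R [ 0.4195 -0.288   0.0131]
[(0.71, array([267.008 , 123.0336,  68.4032,  72.8832])), (0.7, array([385.9968, 154.5984,  22.784 ,  24.192 ])), (0.24, array([147.8656, 160.8576,  11.1104,   7.104 ]))]
```

View pics/top1c.png

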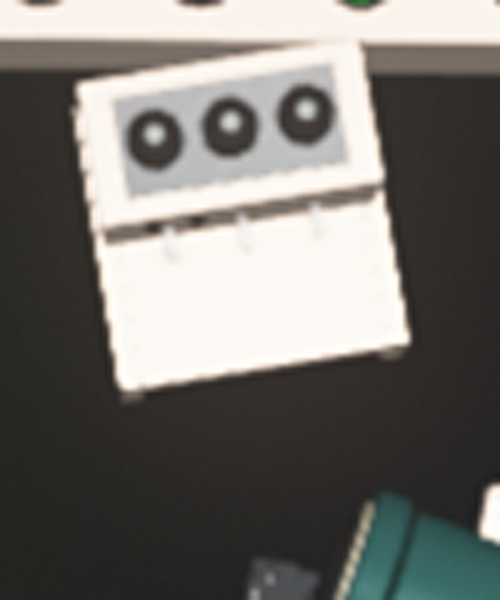

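The top crop shows the plinth's front top edge from (121,391) to (409,343), with its sides running back to (100,235) and (383,195). Next I fit the station pose, then hover over the fin.

Run:
```python
from h import *
from scipy.optimize import least_squares
K,T=cam('top')
g=cv2.cvtColor(cv2.imread('pics/top1.png'),cv2.COLOR_BGR2GRAY).astype(np.float32)
c=lambda l:np.array(l)/5+[220,80]
def edge(a,b,n=25):
    a,b=c([a])[0],c([b])[0];t=(b-a)/np.linalg.norm(b-a);nn=np.array([-t[1],t[0]]);r=[]
    for s in np.linspace(.12,.88,n):
        p=a+s*(b-a);k=np.arange(-4,4.01,.1);q=p+k[:,None]*nn
        v=cv2.remap(g,q[:,0].astype(np.float32),q[:,1].astype(np.float32),cv2.INTER_LINEAR).ravel()
        r.append(p+nn*k[np.argmax(abs(np.gradient(cv2.GaussianBlur(v[None],(1,1),0).ravel())))])
    return np.array(r)
E_=[edge((121,391),(409,343)),edge((100,235),(121,391)),edge((383,195),(409,343))]
W=[plane(K,T,e,.055) for e in E_]
def res(p):
    R=np.array([[np.cos(p[2]),-np.sin(p[2])],[np.sin(p[2]),np.cos(p[2])]])
    l=[(w-p[:2])@R for w in W]
    return np.r_[l[0][:,0],l[1][:,1]-.1,l[2][:,1]+.1]
o=least_squares(res,[.63,-.05,.17],loss='soft_l1',f_scale=.001);print(o.x,np.std(o.fun),[np.mean(o.fun[i*25:i*25+25]) for i in range(3)])
```

```text
[ 0.6322 -0.0488  0.1785] 0.0012286498881253953 [np.float64(-7.695726679902633e-05), np.float64(0.0010077318665207408), np.float64(-0.0010455526649465591)]
```

Emit:
carry_out:
  plan: [0, 0, 0, -0.03, -0.45, 0.4, 1, 0, 0, 0, -0.03, -0.45, 0.4, 1, 0, 0, 0, -0.03, -0.45, 0.4, 1, 0, 0, 0, -0.03, -0.45, 0.4, 1, 0, 0, 0, -0.03, -0.45, 0.4, 1, 0, 0, 0, -0.03, -0.45, 0.4, 1]

```text
t: 4.08
tcp_pos: [0.413, -0.2323, 0.1377]
orientation: [[-0.982, 0.188, -0.002], [0.188, 0.982, 0.002], [0.003, 0.002, -1.0]]
contact_force: [-0.7, -0.5, 1.4]
gripper_width: 1.003
grasp_force: 0.0
```

Run:
```python
from h import *
K,T=cam('wrist'); im=viewer.grab_frame('wrist'); cv2.imwrite('pics/w2.png',cv2.resize(im[:,:,::-1],(800,600),interpolation=cv2.INTER_CUBIC)); np.savez('w2.npz',K=K,T=T)
for q in ('fin_grip',):
    for d in viewer.place_of('wrist',q):
        p=np.array(d['xy'])*[512,384];print(q,d['p'],p*1.5625,plane(K,T,p,.036))
```

```text
fin_grip 0.81 [413.6  283.74] [[ 0.4019 -0.2228]]
fin_grip 0.36 [ 52.16 124.86] [[ 0.2814 -0.3945]]
```

View pics/w2.png

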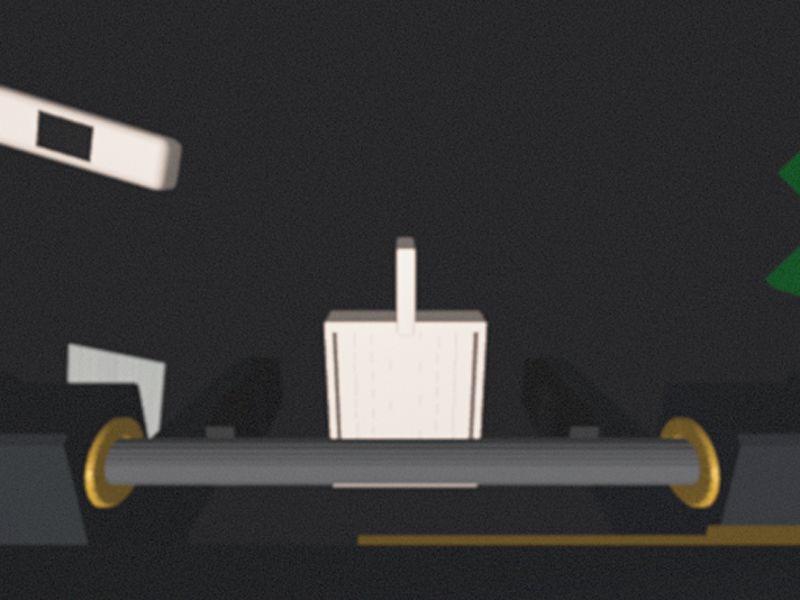

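The wrist view shows the fin's top face from (406,248) to (405,333), and the front rim corners at (325,322) and (487,322). The tray is almost aligned with the tool.

Run:
```python
from h import *
a=np.load('w1.npz');b=np.load('w2.npz');u=lambda l:np.array(l)/1.5625
P1=a['K']@np.linalg.inv(a['T'])[:3];P2=b['K']@np.linalg.inv(b['T'])[:3]
def tri(p,q):
    X=cv2.triangulatePoints(P1,P2,np.float64(u(p)),np.float64(u(q)));return (X[:3]/X[3]).ravel()
for n,p,q in (('fin end top',(254.5,235.5),(406,248)),('cornerL',(333,285),(487,322)),('cornerR',(209,290),(325,322))): print(n,tri(p,q))
K,T=b['K'],b['T']
f=plane(K,T,u([(406,248),(405.5,325)]),.05);r=plane(K,T,u([(325,322),(487,322)]),.025);print(f,r)
ry=r[1]-r[0];yaw=np.arctan2(-ry[0],ry[1]);print('w',np.linalg.norm(ry),'yaw',yaw,'fin yaw',np.arctan2(*(f[1]-f[0])[::-1]))
g=f[0]+.022*np.array([np.cos(yaw),np.sin(yaw)]);m=r.mean(0)-.028*np.array([np.cos(yaw),np.sin(yaw)]);print('grip from end',g,'from rim',m)
s=monitor.state();print((np.array([*g,.036+bot.pinch_z])-s['tcp_pos'])@s['orientation']/.25,s['tcp_pos'])
```

```text
fin end top [ 0.3789 -0.2231  0.0481]
cornerL [ 0.4373 -0.1804  0.0175]
cornerR [ 0.418  -0.2814  0.026 ]
[[ 0.3784 -0.2231]
 [ 0.4212 -0.2314]] [[ 0.4183 -0.2817]
 [ 0.4373 -0.1825]]
w 0.10096823961643786 yaw -0.18909926659868262 fin yaw -0.19239302346734138
grip from end [ 0.4    -0.2272] from rim [ 0.4003 -0.2268]
[0.062  0.008  0.4895] [ 0.4147 -0.232   0.1397]
```

Emit:
carry_out:
  plan: [0, 0, 0, 0.06, 0.01, 0.1, 1, 0, 0, 0, 0.06, 0.01, 0.2, 1, 0, 0, 0, 0.06, 0.01, 0.3, 1, 0, 0, 0, 0.06, 0.01, 0.4, 1, 0, 0, 0, 0.06, 0.01, 0.46, 1, 0, 0, 0, 0.06, 0.01, 0.48, 1, 0, 0, 0, 0.06, 0.01, 0.48, -1, 0, 0, 0, 0.06, 0.01, 0.48, -1, 0, 0, 0, 0.06, 0.01, 0.48, -1, 0, 0, 0, 0.06, 0.01, 0.48, -1, 0, 0, 0, 0.06, 0.01, 0.48, -1, 0, 0, 0, 0.06, 0.01, 0.48, -1, 0, 0, 0, 0.06, 0.01, 0.48, -1, 0, 0, 0, 0.06, 0.01, 0.48, -1]

```text
t: 5.35
tcp_pos: [0.3999, -0.2271, 0.0189]
orientation: [[-0.983, 0.185, 0.0], [0.185, 0.983, -0.0], [-0.0, -0.0, -1.0]]
contact_force: [1.2, 0.5, -0.3]
gripper_width: 0.417
grasp_force: 0.0
```

Emit:
carry_out:
  plan: [0, 0, 0, 0, 0, 0, -1, 0, 0, 0, 0, 0, 0, -1, 0, 0, 0, 0, 0, 0, -1, 0, 0, 0, 0, 0, 0, -1, 0, 0, 0, 0, 0, 0, -1, 0, 0, 0, 0, 0, 0, -1, 0, 0, 0, 0, 0, 0, -1, 0, 0, 0, 0, 0, 0, -1]

```text
t: 6.02
tcp_pos: [0.3997, -0.227, 0.0186]
orientation: [[-0.983, 0.185, -0.0], [0.185, 0.983, -0.0], [0.0, -0.0, -1.0]]
contact_force: [-0.7, -0.5, -1.6]
gripper_width: 0.11
grasp_force: 30.0
```

Emit:
carry_out:
  plan: [0, 0, -0.02, -0.014, 0.056, 0, -1, 0, 0, -0.046, -0.028, 0.113, 0, -1, 0, 0, -0.07, -0.042, 0.17, 0, -1, 0, 0, -0.093, -0.056, 0.225, 0, -1, 0, 0, -0.116, -0.07, 0.282, 0, -1, 0, 0, -0.14, -0.084, 0.338, 0, -1, 0, 0, -0.162, -0.098, 0.395, 0, -1, 0, 0, -0.186, -0.112, 0.45, 0, -1, 0, 0, -0.21, -0.126, 0.51, 0, -1, 0, 0, -0.232, -0.14, 0.564, 0, -1, 0, 0, -0.232, -0.14, 0.564, 0, -1, 0, 0, -0.232, -0.14, 0.564, 0, -1]

```text
t: 7.02
tcp_pos: [0.4603, -0.0944, 0.0186]
orientation: [[-0.984, -0.178, -0.0], [-0.178, 0.984, 0.0], [0.0, 0.0, -1.0]]
contact_force: [0.3, 1.5, -1.1]
gripper_width: 0.113
grasp_force: 30.0
```

Run:
```python
from h import *
s=monitor.state();print(s['t'],s['tcp_pos'],s['contact_force'],s['orientation'][:,0])
K,T=cam('top')
im=viewer.grab_frame('top');cv2.imwrite('pics/top2.png',im[:,:,::-1])
cv2.imwrite('pics/top2c.png',cv2.resize(im[80:200,220:340][:,:,::-1],(600,600),interpolation=cv2.INTER_CUBIC))
```

```text
7.0167 [ 0.4603 -0.0944  0.0186] [ 0.3318  1.5216 -1.0731] [-0.984  -0.1783  0.0001]
```

View pics/top2c.png

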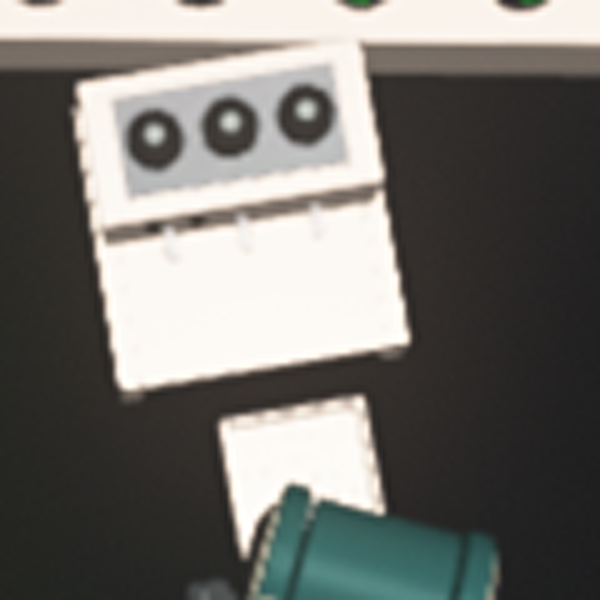

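The tray's far edge runs from (219,420) to (366,396), parallel to the plinth edge from (121,391) to (409,343).

Run:
```python
from h import *
K,T=cam('top');c=lambda l:np.array(l)/5+[220,80]
w=plane(K,T,c([(219,420),(366,396)]),.025);th=.1785;R=np.array([[np.cos(th),-np.sin(th)],[np.sin(th),np.cos(th)]])
l=(w-[.6322,-.0488])@R;print(w,l,l.mean(0))
s=monitor.state();print((s['tcp_pos'][:2]-[.6322,-.0455])@R)
```

```text
[[ 0.5992 -0.0198]
 [ 0.6173 -0.1219]] [[-0.0273  0.0344]
 [-0.0276 -0.0693]] [-0.0275 -0.0175]
[-0.178  -0.0179]
```

Emit:
carry_out:
  plan: [0, 0, 0, -0.03, -0.01, 0, -1, 0, 0, 0, -0.06, -0.01, 0, -1, 0, 0, 0, -0.09, -0.01, 0, -1, 0, 0, 0, -0.12, -0.01, 0, -1, 0, 0, 0, -0.15, -0.01, 0, -1, 0, 0, 0, -0.17, -0.01, 0, -1, 0, 0, 0, -0.19, -0.01, 0, -1, 0, 0, 0, -0.2, -0.01, 0, -1]

```text
t: 7.73
tcp_pos: [0.5107, -0.0885, 0.0186]
orientation: [[-0.984, -0.177, 0.0], [-0.177, 0.984, -0.0], [-0.0, -0.0, -1.0]]
contact_force: [-2.2, -1.8, 2.2]
gripper_width: 0.112
grasp_force: 30.0
```

Emit:
carry_out:
  plan: [0, 0, 0, -0.01, 0, 0, -1, 0, 0, 0, -0.02, 0, 0, -1, 0, 0, 0, -0.03, 0, 0, -1, 0, 0, 0, -0.04, 0, 0, -1]

```text
t: 8.07
tcp_pos: [0.5197, -0.0866, 0.0186]
orientation: [[-0.984, -0.177, -0.0], [-0.177, 0.984, 0.0], [0.0, 0.0, -1.0]]
contact_force: [-2.6, -0.9, 2.3]
gripper_width: 0.109
grasp_force: 30.0
```

Emit:
carry_out:
  plan: [0, 0, 0, -0.01, 0, 0, -1, 0, 0, 0, -0.02, 0, 0, -1, 0, 0, 0, -0.03, 0, 0, -1, 0, 0, 0, -0.04, 0, 0, -1, 0, 0, 0, -0.05, 0, 0, -1, 0, 0, 0, -0.06, 0, 0, -1, 0, 0, 0, -0.07, 0, 0, -1, 0, 0, 0, -0.08, 0, 0, -1]

```text
t: 8.73
tcp_pos: [0.5397, -0.0831, 0.0186]
orientation: [[-0.984, -0.177, 0.0], [-0.177, 0.984, 0.0], [-0.0, -0.0, -1.0]]
contact_force: [-1.4, -0.5, -0.2]
gripper_width: 0.113
grasp_force: 30.0
```

Emit:
carry_out:
  plan: [0, 0, 0, 0, 0.004, 0, -1, 0, 0, 0, 0, 0.008, 0, -1, 0, 0, 0, 0, 0.012, 0, -1, 0, 0, 0, 0, 0.016, 0, -1, 0, 0, 0, 0, 0.02, 0, -1]

```text
t: 9.15
tcp_pos: [0.5385, -0.0781, 0.0187]
orientation: [[-0.984, -0.177, 0.0], [-0.177, 0.984, -0.0], [-0.0, -0.0, -1.0]]
contact_force: [0.4, -0.3, -1.7]
gripper_width: 0.109
grasp_force: 30.0
```

```bash
cat > st.py <<'E'
from h import *
s=monitor.state();o=s['orientation'];R=np.array([[.9841,-.1776],[.1776,.9841]])
print(round(s['t'],2),'st',(s['tcp_pos'][:2]-[.630,-.0455])@R*1000,'F st',s['contact_force'][:2]@R,'Tz',s['wrist_torque'],'yaw err',np.arctan2(-o[1,0],-o[0,0])-.1785)
E
python3 st.py
```

```text
9.15 st [-95.8513 -15.8544] F st [ 0.3298 -0.3675] Tz [-0.065   0.0948 -0.0422] yaw err -0.00013399618595480445
```

Emit:
carry_out:
  plan: [0, 0, 0, 0, 0.003, 0, -1, 0, 0, 0, 0, 0.006, 0, -1, 0, 0, 0, 0, 0.008, 0, -1]

```text
t: 9.4
tcp_pos: [0.5381, -0.0762, 0.0187]
orientation: [[-0.984, -0.177, -0.0], [-0.177, 0.984, 0.0], [0.0, 0.0, -1.0]]
contact_force: [-0.7, -0.2, -2.4]
gripper_width: 0.108
grasp_force: 30.0
```

```bash
python3 st.py
```

```text
9.4 st [-95.9205 -13.8693] F st [-0.6831 -0.0532] Tz [ 0.0537  0.1086 -0.0652] yaw err -0.00011623256898740664
```

Emit:
carry_out:
  plan: [0, 0, 0, 0, 0.003, 0, -1, 0, 0, 0, 0, 0.006, 0, -1, 0, 0, 0, 0, 0.008, 0, -1]

```text
t: 9.65
tcp_pos: [0.5378, -0.0742, 0.0187]
orientation: [[-0.984, -0.177, -0.0], [-0.177, 0.984, 0.0], [0.0, 0.0, -1.0]]
contact_force: [0.0, -1.5, -1.5]
gripper_width: 0.107
grasp_force: 30.0
```

```bash
python3 st.py
```

```text
9.65 st [-95.8587 -11.8917] F st [-0.2354 -1.4655] Tz [-0.0354  0.1346 -0.0795] yaw err -8.700334835784473e-05
```

Emit:
carry_out:
  plan: [0, 0, 0, 0, 0.003, 0, -1, 0, 0, 0, 0, 0.006, 0, -1, 0, 0, 0, 0, 0.008, 0, -1]

```text
t: 9.9
tcp_pos: [0.5374, -0.0723, 0.0187]
orientation: [[-0.984, -0.177, -0.0], [-0.177, 0.984, 0.0], [0.0, 0.0, -1.0]]
contact_force: [-0.1, -0.1, -2.5]
gripper_width: 0.113
grasp_force: 30.0
```

```bash
python3 st.py
```

```text
9.9 st [-95.8385  -9.8873] F st [-0.0762 -0.0767] Tz [-0.0158  0.0456 -0.0962] yaw err -0.00011561574917801076
```

Emit:
carry_out:
  plan: [0, 0, 0, 0, 0.003, 0, -1, 0, 0, 0, 0, 0.006, 0, -1, 0, 0, 0, 0, 0.008, 0, -1]

```text
t: 10.15
tcp_pos: [0.5371, -0.0703, 0.0187]
orientation: [[-0.984, -0.177, 0.0], [-0.177, 0.984, 0.0], [-0.0, 0.0, -1.0]]
contact_force: [0.1, -0.7, -3.4]
gripper_width: 0.111
grasp_force: 30.0
```

```bash
python3 st.py
```

```text
10.15 st [-95.8069  -7.8743] F st [ 0.0055 -0.6789] Tz [-0.0117  0.0922 -0.042 ] yaw err -7.019945786002069e-05
```

Still free. Next pair of steps.

Emit:
carry_out:
  plan: [0, 0, 0, 0, 0.003, 0, -1, 0, 0, 0, 0, 0.006, 0, -1, 0, 0, 0, 0, 0.008, 0, -1]

```text
t: 10.4
tcp_pos: [0.5367, -0.0683, 0.0187]
orientation: [[-0.984, -0.178, -0.0], [-0.178, 0.984, -0.0], [0.0, -0.0, -1.0]]
contact_force: [0.6, -0.7, -1.5]
gripper_width: 0.115
grasp_force: 30.0
```

```bash
python3 st.py
```

```text
10.4 st [-95.8338  -5.8835] F st [ 0.496  -0.7517] Tz [-0.0062  0.1174 -0.0527] yaw err -5.185711069530252e-05
```

Emit:
carry_out:
  plan: [0, 0, 0, 0, 0.003, 0, -1, 0, 0, 0, 0, 0.006, 0, -1, 0, 0, 0, 0, 0.008, 0, -1]

```text
t: 10.65
tcp_pos: [0.5362, -0.0665, 0.0187]
orientation: [[-0.984, -0.177, -0.0], [-0.177, 0.984, -0.0], [0.0, -0.0, -1.0]]
contact_force: [-0.8, -2.5, -2.5]
gripper_width: 0.113
grasp_force: 30.0
```

```bash
python3 st.py
```

```text
10.65 st [-96.0193  -3.9646] F st [-1.2561 -2.3589] Tz [-0.2521  0.1943 -0.1851] yaw err -6.865378882286999e-05
```

Emit:
carry_out:
  plan: [0, 0, 0, 0, 0.002, 0, -1, 0, 0, 0, 0, 0.004, 0, -1, 0, 0, 0, 0, 0.004, 0, -1]

```text
t: 10.9
tcp_pos: [0.5359, -0.0657, 0.0187]
orientation: [[-0.984, -0.177, -0.001], [-0.177, 0.984, -0.0], [0.001, -0.0, -1.0]]
contact_force: [-1.0, -2.8, -1.7]
gripper_width: 0.111
grasp_force: 30.0
```

```bash
python3 st.py
```

```text
10.9 st [-96.1546  -3.1661] F st [-1.4757 -2.5388] Tz [-0.4389  0.3048 -0.2961] yaw err -0.00029125682965477906
```

Contact with the left wall comes at tray y ≈ -4.5 mm, at about 3 N. I ease back about 2 mm to near the middle and go deeper in small steps.

Emit:
carry_out:
  plan: [0, 0, 0, 0, -0.004, 0, -1, 0, 0, 0, 0, -0.008, 0, -1, 0, 0, 0, -0.01, -0.008, 0, -1, 0, 0, 0, -0.02, -0.008, 0, -1, 0, 0, 0, -0.03, -0.008, 0, -1, 0, 0, 0, -0.04, -0.008, 0, -1, 0, 0, 0, -0.05, -0.008, 0, -1, 0, 0, 0, -0.06, -0.008, 0, -1]

```text
t: 11.57
tcp_pos: [0.5517, -0.0646, 0.0187]
orientation: [[-0.984, -0.178, -0.0], [-0.178, 0.984, 0.0], [0.0, 0.0, -1.0]]
contact_force: [-0.5, -0.5, -2.7]
gripper_width: 0.115
grasp_force: 30.0
```

```bash
python3 st.py
```

```text
11.57 st [-80.4626  -4.8931] F st [-0.5886 -0.3751] Tz [0.0155 0.1865 0.0315] yaw err 0.0001462585846375708
```

Emit:
carry_out:
  plan: [0, 0, 0, -0.006, 0, 0, -1, 0, 0, 0, -0.012, 0, 0, -1, 0, 0, 0, -0.018, 0, 0, -1, 0, 0, 0, -0.024, 0, 0, -1]

```text
t: 11.9
tcp_pos: [0.5573, -0.0637, 0.0187]
orientation: [[-0.984, -0.177, -0.0], [-0.177, 0.984, 0.0], [0.0, 0.0, -1.0]]
contact_force: [-0.1, 0.5, -2.1]
gripper_width: 0.111
grasp_force: 30.0
```

```bash
python3 st.py
```

```text
11.9 st [-74.737   -4.9702] F st [0.0399 0.5244] Tz [-0.018   0.1706 -0.0459] yaw err -9.699122011372352e-05
```

Emit:
carry_out:
  plan: [0, 0, 0, -0.006, 0, 0, -1, 0, 0, 0, -0.012, 0, 0, -1, 0, 0, 0, -0.018, 0, 0, -1, 0, 0, 0, -0.024, 0, 0, -1]

```text
t: 12.23
tcp_pos: [0.5633, -0.0626, 0.0187]
orientation: [[-0.984, -0.177, 0.0], [-0.177, 0.984, -0.0], [-0.0, -0.0, -1.0]]
contact_force: [-0.1, -0.4, -3.1]
gripper_width: 0.111
grasp_force: 30.0
```

```bash
python3 st.py
```

```text
12.23 st [-68.6883  -4.9837] F st [-0.1227 -0.3372] Tz [ 0.0391  0.1661 -0.0132] yaw err -9.231782173393932e-05
```

Emit:
carry_out:
  plan: [0, 0, 0, -0.006, 0, 0, -1, 0, 0, 0, -0.012, 0, 0, -1, 0, 0, 0, -0.018, 0, 0, -1, 0, 0, 0, -0.024, 0, 0, -1]

```text
t: 12.57
tcp_pos: [0.5692, -0.0615, 0.0187]
orientation: [[-0.984, -0.178, -0.0], [-0.178, 0.984, 0.0], [0.0, 0.0, -1.0]]
contact_force: [-0.1, -1.3, -2.6]
gripper_width: 0.111
grasp_force: 30.0
```

```bash
python3 st.py
```

```text
12.57 st [-62.6855  -4.9464] F st [-0.2826 -1.251 ] Tz [0.0893 0.1398 0.0066] yaw err -4.819339915052012e-05
```

Emit:
carry_out:
  plan: [0, 0, 0, -0.008, 0, 0, -1, 0, 0, 0, -0.016, 0, 0, -1, 0, 0, 0, -0.024, 0, 0, -1, 0, 0, 0, -0.032, 0, 0, -1]

```text
t: 12.9
tcp_pos: [0.5772, -0.0601, 0.0187]
orientation: [[-0.984, -0.178, 0.0], [-0.178, 0.984, -0.0], [-0.0, -0.0, -1.0]]
contact_force: [0.0, -0.4, -2.7]
gripper_width: 0.112
grasp_force: 30.0
```

```bash
python3 st.py
```

```text
12.9 st [-54.5873  -4.9829] F st [-0.0625 -0.4053] Tz [ 0.008   0.1273 -0.0102] yaw err -3.855922430520686e-05
```

Emit:
carry_out:
  plan: [0, 0, 0, -0.008, 0, 0, -1, 0, 0, 0, -0.016, 0, 0, -1, 0, 0, 0, -0.024, 0, 0, -1, 0, 0, 0, -0.032, 0, 0, -1]

```text
t: 13.23
tcp_pos: [0.585, -0.0586, 0.0187]
orientation: [[-0.984, -0.178, -0.0], [-0.178, 0.984, 0.0], [0.0, 0.0, -1.0]]
contact_force: [0.3, -0.7, -3.0]
gripper_width: 0.107
grasp_force: 30.0
```

```bash
python3 st.py
```

```text
13.23 st [-46.6239  -4.9392] F st [ 0.115  -0.7717] Tz [0.0285 0.1757 0.0174] yaw err -4.582678104708693e-05
```

Emit:
carry_out:
  plan: [0, 0, 0, -0.008, 0, 0, -1, 0, 0, 0, -0.016, 0, 0, -1, 0, 0, 0, -0.024, 0, 0, -1, 0, 0, 0, -0.032, 0, 0, -1, 0, 0, 0, -0.04, 0, 0, -1]

```text
t: 13.65
tcp_pos: [0.5949, -0.0569, 0.0187]
orientation: [[-0.984, -0.177, 0.0], [-0.177, 0.984, -0.0], [0.0, -0.0, -1.0]]
contact_force: [-0.4, -0.2, -2.4]
gripper_width: 0.11
grasp_force: 30.0
```

```bash
python3 st.py
```

```text
13.65 st [-36.6188  -4.9997] F st [-0.4339 -0.0918] Tz [ 0.0216  0.146  -0.0137] yaw err -0.00010224164808125824
```

Emit:
carry_out:
  plan: [0, 0, 0, -0.004, 0, 0, -1, 0, 0, 0, -0.008, 0, 0, -1, 0, 0, 0, -0.012, 0, 0, -1]

```text
t: 13.9
tcp_pos: [0.5976, -0.0564, 0.0187]
orientation: [[-0.984, -0.178, -0.0], [-0.178, 0.984, 0.0], [0.0, 0.0, -1.0]]
contact_force: [0.1, -0.8, -2.0]
gripper_width: 0.109
grasp_force: 30.0
```

```bash
python3 st.py
```

```text
13.9 st [-33.7842  -4.9691] F st [-0.0559 -0.8178] Tz [ 0.0161  0.1541 -0.0151] yaw err -4.441964573906332e-05
```

Emit:
carry_out:
  plan: [0, 0, 0, -0.003, 0, 0, -1, 0, 0, 0, -0.006, 0, 0, -1, 0, 0, 0, -0.008, 0, 0, -1]

```text
t: 14.15
tcp_pos: [0.5997, -0.0561, 0.0187]
orientation: [[-0.984, -0.177, 0.0], [-0.177, 0.984, -0.0], [-0.0, -0.0, -1.0]]
contact_force: [-0.5, -0.6, -2.0]
gripper_width: 0.115
grasp_force: 30.0
```

```bash
python3 st.py
```

```text
14.15 st [-31.7329  -4.9978] F st [-0.5603 -0.5252] Tz [0.0156 0.143  0.0229] yaw err -7.071843039782588e-05
```

Emit:
carry_out:
  plan: [0, 0, 0, -0.002, 0, 0, -1, 0, 0, 0, -0.004, 0, 0, -1, 0, 0, 0, -0.006, 0, 0, -1]

```text
t: 14.4
tcp_pos: [0.601, -0.0558, 0.0187]
orientation: [[-0.984, -0.177, -0.0], [-0.177, 0.984, -0.0], [0.0, 0.0, -1.0]]
contact_force: [0.0, 0.6, -2.2]
gripper_width: 0.109
grasp_force: 30.0
```

```bash
python3 st.py
```

```text
14.4 st [-30.3367  -4.9818] F st [0.1331 0.5445] Tz [ 0.0595  0.1564 -0.0063] yaw err -0.0001007845042884925
```

Emit:
carry_out:
  plan: [0, 0, 0, -0.002, 0, 0, -1, 0, 0, 0, -0.004, 0, 0, -1, 0, 0, 0, -0.006, 0, 0, -1]

```text
t: 14.65
tcp_pos: [0.6025, -0.0555, 0.0187]
orientation: [[-0.984, -0.177, -0.0], [-0.177, 0.984, -0.0], [0.0, -0.0, -1.0]]
contact_force: [-0.2, 0.3, -2.0]
gripper_width: 0.11
grasp_force: 30.0
```

```bash
python3 st.py
```

```text
14.65 st [-28.8058  -4.9946] F st [-0.1637  0.3   ] Tz [ 0.0171  0.1978 -0.0122] yaw err -8.67820148922338e-05
```

Emit:
carry_out:
  plan: [0, 0, 0, -0.002, 0, 0, -1, 0, 0, 0, -0.004, 0, 0, -1, 0, 0, 0, -0.004, 0, 0, -1]

```text
t: 14.9
tcp_pos: [0.6037, -0.0554, 0.0187]
orientation: [[-0.984, -0.177, 0.0], [-0.177, 0.984, 0.0], [-0.0, -0.0, -1.0]]
contact_force: [0.3, -0.1, -2.2]
gripper_width: 0.113
grasp_force: 30.0
```

```bash
python3 st.py
```

```text
14.9 st [-27.6653  -5.0164] F st [ 0.3346 -0.1165] Tz [0.0313 0.0863 0.0074] yaw err -9.23075785068117e-05
```

Emit:
carry_out:
  plan: [0, 0, 0, -0.002, 0, 0, -1, 0, 0, 0, -0.004, 0, 0, -1, 0, 0, 0, -0.004, 0, 0, -1]

```text
t: 15.15
tcp_pos: [0.6041, -0.0552, 0.0187]
orientation: [[-0.984, -0.178, -0.001], [-0.178, 0.984, -0.0], [0.001, 0.0, -1.0]]
contact_force: [-1.4, -0.4, -1.8]
gripper_width: 0.109
grasp_force: 30.0
```

```bash
python3 st.py
```

```text
15.15 st [-27.1787  -4.9794] F st [-1.4426 -0.1792] Tz [0.0097 0.3208 0.0147] yaw err 9.749974150463636e-05
```

Emit:
carry_out:
  plan: [0, 0, 0, -0.002, 0, 0, -1, 0, 0, 0, -0.004, 0, 0, -1, 0, 0, 0, -0.004, 0, 0, -1]

```text
t: 15.4
tcp_pos: [0.6041, -0.0552, 0.0186]
orientation: [[-0.984, -0.178, -0.003], [-0.178, 0.984, -0.0], [0.003, 0.0, -1.0]]
contact_force: [-5.8, -1.0, 1.8]
gripper_width: 0.11
grasp_force: 30.0
```

```bash
python3 st.py
```

```text
15.4 st [-27.1877  -4.973 ] F st [-5.9173  0.023 ] Tz [-0.1987  0.8473 -0.0157] yaw err 0.00012210720580105305
```

Firm stop: the depth no longer changes, the force is 6 N, and the tray is at the expected place. Releasing and lifting.

Emit:
carry_out:
  plan: [0, 0, 0, 0, 0, 0, 0, 0, 0, 0, 0, 0, 0, 0, 0, 0, 0, 0, 0, 0, 0, 0, 0, 0, 0, 0, 0, 0, 0, 0, 0, 0, 0, 0, 0, 0, 0, 0, 0, 0, 0, 0, 0, 0, 0, 0, 0, 0, 0, 0, 0, 0, 0, 0, 0, 0]

```text
t: 16.07
tcp_pos: [0.6055, -0.055, 0.0187]
orientation: [[-0.984, -0.178, 0.0], [-0.178, 0.984, 0.0], [-0.0, -0.0, -1.0]]
contact_force: [-0.3, 0.3, -1.0]
gripper_width: 0.496
grasp_force: 0.0
```

Emit:
carry_out:
  plan: [0, 0, 0, 0, 0, -0.05, 0, 0, 0, 0, 0, 0, -0.1, 0, 0, 0, 0, 0, 0, -0.2, 0, 0, 0, 0, 0, 0, -0.35, 0, 0, 0, 0, 0, 0, -0.5, 0, 0, 0, 0, 0.2, 0, -0.6, 0, 0, 0, 0, 0.4, 0, -0.6, 0, 0, 0, 0, 0.6, 0, -0.6, 0, 0, 0, 0, 0.8, 0, -0.6, 0, 0, 0, 0, 0.8, 0, -0.6, 0, 0, 0, 0, 0.8, 0, -0.6, 0]

```text
t: 16.98
tcp_pos: [0.402, -0.0903, 0.1685]
orientation: [[-0.984, -0.176, -0.004], [-0.176, 0.984, -0.0], [0.004, 0.001, -1.0]]
contact_force: [-0.5, 0.7, -0.7]
gripper_width: 0.498
grasp_force: 0.0
```

Run:
```python
from h import *
im=viewer.grab_frame('top')
cv2.imwrite('pics/top3c.png',cv2.resize(im[80:200,220:340][:,:,::-1],(600,600),interpolation=cv2.INTER_CUBIC))
```

```text
(no output)
```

View pics/top3c.png

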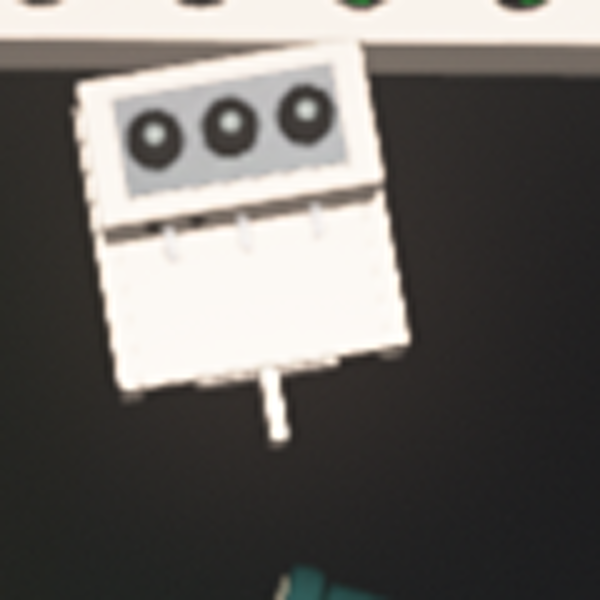

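The fin stands outside, from crop (267,370) to (279,440). The tray's front wall shows as a thin sliver along the plinth's front face, about the width that perspective gives a flush wall. One quick numeric check, then hand in.

Run:
```python
from h import *
K,T=cam('top');th=.1785;R=np.array([[np.cos(th),-np.sin(th)],[np.sin(th),np.cos(th)]])
c=lambda l:np.array(l)/5+[220,80]
print((plane(K,T,c([(279,438),(270,385)]),.05)-[.6322,-.0488])@R*1000,(plane(K,T,c([(197,381),(340,359)]),.025)-[.6322,-.0488])@R*1000)
if True:
    print(bot.job_done())
```

```text
[[-49.9846  -3.0958]
 [-12.8963  -3.1763]] [[  2.2728  44.9349]
 [  1.0679 -55.9636]]
the job is handed in; nothing more can be done
None
```

The drip tray is home against the stop, released and standing clear of the robot, and the job is handed in: the last top view puts its front wall within about 2 mm of the plinth face. The steady contact forces read were about 6 N at the stop and 3 N at the left wall; I haven't seen the judge's verdict.

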